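Press a label holder home behind a shelf lip

ROBOT

A 7-joint arm with a two-finger parallel gripper is mounted at the origin on the work surface; the furniture and walls round the work are solid. World frame = base frame: x ahead of the robot, y to its left, z up, the work surface at z = 0. Lengths are in m, angles in rad, forces in N, time in s.
With the tool pointing down it reaches from about 0.4 to 0.875 m from the base axis. Payload 19.3 kg.
Tool frame: the origin (TCP) lies at the very end of the fingers, on their centre line; the grasp point (between the pads) lies 19 mm behind it; z points along the fingers, y is the line along which they close (so a half turn about z gives the same grasp; the last joint's range is limited). The gripper opens to 85 mm and grips with 20 to 120 N. Pads are 22 mm wide; open, the fingers measure 114 mm over their backs; the gripper's body (76 mm by 85 mm) begins 54 mm behind the grasp point. The pads swing forward as they close: fully open they stand 13 mm farther back than shut.
Start: joints at [1.043, 0.521, -0.036, 1.599, 0.021, 1.021, -0.113], TCP at [0.276, -0.561, 0.231] pointing down, gripper open.
Joint ranges: [-2.91, 2.91], [-0.3, 2.13], [-1.5, 1.42], [0.17, 2.43], [-1.26, 4.41], [0.16, 1.93], [-2.52, 2.52]. Speed limits (rad/s): [1.89, 1.89, 2.39, 2.39, 3.01, 3.01, 3.01].

INTERFACE

Orientations are given as [roll, pitch, yaw] about the fixed x, y, z axes, in that order (R = Rz(yaw) Ry(pitch) Rx(roll)).
In Python, from workcell import bot gives the robot as it stands.
- The arm moves only by the tool carry_out, never from a script. Its argument "rows" is a list that holds one entry, the list of rows, each a list of 4 numbers: the shift along the tool's x, y, z in m, then the turn about the tool's z in degrees. In form: [[[x, y, z, twist], ...]]. A call has 1 to 12 rows; each row is the pose to reach, as a shift and turn from the pose commanded when the call began, along the tool's axes at that moment; what a row does not reach only later rows make up. A row lasts 1/12 s, in which the tool goes at most 41.7 mm and 7.16 degrees, less where a joint would pass 70% of its speed; a pose out of reach is approached as far as the arm can. A call with a gripper value outside its range is refused whole. "grip" is the finger opening in m, from 0 to 0.0854, set as the call begins (left out, the last holds). The fingers move at their own pace and stop on an object; "grip_force" is the grip in N (left out, the last holds). Time passes only in rows, so rows that repeat a pose let the fingers close. It gives the time, the measured TCP pose, the force, the opening and the grip force at its end, in the units of the state.
- bot.observe(): the state, without advancing time (a new reading comes with each control period).
- bot.grab_frame(name): name is "side" or "top"; returns a dict with "pixels" (400x640x3 uint8, red, green, blue), "K" (3x3 intrinsics, pixels), "pose" (4x4, takes a point from camera to world coordinates). Camera axes: x right, y down, z forward; pixel columns grow to the right and rows downward; lengths in m; the calibration is good to about 2 mm. A picture is of the moment at which its call begins. There is no depth.
- bot.job_done(): hands the job in; it is judged then, once.
Trained networks look in a picture, given as the dict that the camera call returned (one of the last four; its "shot" number tells which), for a name from the list of things; names that differ only in an ending like _2 or _b are one class to them, and where a whole thing is asked for, a point or a joint stands for the part that bears it (a point fixed in the world has none). Each returns a list of dicts, best first, with "conf" (0 to 1); they miss things now and then, are a little off and sometimes report something else, mostly with a low value. They report only what shows in the picture. A call takes as long as a camera call. They do not tell look-alikes from the thing itself.
- bot.look_for(picture, label): "position" ([column, row] in pixels, amid what is visible of it).
- bot.regions_of(picture, label): "region" (400x640 bool, what is visible of it) and "position" ([column, row] in pixels, amid what is visible of it).
- bot.spot_point(picture, label): "position" ([column, row] in pixels: a listed point, or the origin of a listed thing).
The state is a dict: "clock": time; "qpos": joint angles; "qd": joint speeds; "joint_efforts": joint torques, N m; "position": TCP position; "tool_rot": TCP orientation; "force": force on the tool from outside, world axes, zero at the start; "moment": the same for the moment, N m; "grip_width": finger opening in m; "finger_force": force on a finger pad.
Only numpy, scipy, OpenCV 4.12 (cv2) and the standard library are available. Lean on these libraries where they do the work, as an engineer would, in place of code of your own. Each camera call takes 0.05 s, during which the arm holds its last target. There are 200 camera calls.

TASK

Fold both flaps of the small carton well back past upright, take out the label holder and push it, card side facing out, down behind the front lip of the little shelf, between the two end stops in the slot, until its shoulder sits down on the rim of the lip. A spring strip in the slot pushes back: do not ram it, and finish while still holding the holder pressed fully home, because the program ends with your hand on it. Leave the vials on the shelf where they are and the flaps folded back.

Things in the scene. Friction and masses are not known exactly. Their poses are not given: they have to be found in the camera images.
- carton: cardboard carton, fixed, 130 (x) x 116 (y) x 92 (z) mm outside, walls and floor 3 mm, open on top between two hinged flaps on its +y and -y walls. Origin: centre of its underside, z up. A card crib on its floor (blocks 26 mm high above the floor, 7 mm slot between) keeps the label holder standing at the centre
- flap_left (a joint): flap on the carton's +y wall: 0 level over the opening, 1.57 upright, 2.6 stop, folded out. Starts ajar (0.6-1.0); friction 0.025 N m keeps it where left. Hinge along carton x, 56.5 mm to +y of its origin, 92 mm up. Flap 126 mm long, 40 mm hinge to free edge, 3 mm thick; level, the two leave a 33 mm gap. A level push on a low flap's edge binds: swing it up along its arc
- flap_right (a joint): the same for the flap on the carton's -y wall (hinge 56.5 mm to -y)
- flap_left_edge (a point): middle of the free edge of the +y flap; moves with the flap
- flap_right_edge (a point): middle of the free edge of the -y flap; moves with the flap
- holder: loose white plastic label holder, 28-56 g: upright plate 5 (x) x 70 (y) x 72 (z) mm, foot tapered to 3 mm. Origin: centre of the foot's underside. A ledge (the shoulder), 32-35 mm above the foot, sticks out 14 mm to the front (-x); below it the tongue, above it 37 mm of plate to grip, blank card on the front. Starts upright in the crib, foot 3 mm above the table, axes nearly the carton's
- shoulder (a point): a point under the holder's shoulder: 12.5 mm in front (-x) of the plate's mid plane, midway across, 32 mm above the foot; it comes to lie on lip when the holder is home
- shelf: low bench shelf, fixed, 160 (y) wide, white board 120 mm deep, its top 86 mm high, on two grey side panels. Origin: centre of its underside, z up; the front edge with the aluminium label slot and lip looks to -x (the robot's side). Three vials stand on the board, their centres at least 85 mm behind the slot
- lip (a point): top of the rolled rim of the front lip, midway along it, 81 mm in front of the shelf's origin, 91 mm above the table; axes of the shelf. Slot mid plane 12.5 mm behind it (+x); slot 9 mm wide, 77 mm long between end stops (tops 10 mm below the rim); the lip flares outward at 45 degrees above 82 mm, the back wall rises to 91 mm. Home: foot 59 mm above the table, shoulder on the rim
- seat (a joint): travel (m) of the spring strip in the slot: 0 up, 0.006 when the holder is home, 0.008 its own stop. The foot meets it 65 mm above the table; the strip pushes up with 2 N at first, about 7 N at home. The shoulder on the rim is a hard stop
- vial_b: screw vial, 23 x 23 x 54 mm, standing on the shelf board (-y side); origin at its base. Leave alone
- vial_c: screw vial, 23 x 23 x 54 mm, standing on the shelf board (middle); origin at its base. Leave alone
- vial_d: screw vial, 23 x 23 x 54 mm, standing on the shelf board (+y side); origin at its base. Leave alone
Mind the look-alikes: they are no part of the job. Leave any orange or purple look-alike of the holder alone.

How it is judged:
On the way, in this order (a step that is already met when the one before it is completed fails the run):
1. both flaps are folded back past upright while the holder still stands in the carton (value of joint each of flap_left, flap_right above 1.65 rad and distance between holder and carton below 0.02 m), for 0.2 s.
2. the holder is lifted out of the carton (height (world z) of holder above 0.095 m and contact force between the fingers and holder above 0.5 N), for 0.1 s.
At the end, for the whole second after the job is handed in: Holder behind the lip, card side out, shoulder within 2 mm of the rim (5 mm across, 6 mm along the slot), upright within 0.1 rad, in line with the shelf within 0.09 rad, spring strip pressed more than 4 mm, at rest, fingers still on the holder; both flaps past upright (z of shoulder in the frame of lip between -0.003 and 0.002 m and x of shoulder in the frame of lip between -0.005 and 0.005 m and y of shoulder in the frame of lip between -0.006 and 0.006 m and angle between holder's own z axis and vertical below 0.1 rad and angle between the y axis of holder and the y axis of shelf, either way round below 0.09 rad and value of joint seat above 0.004 m and contact force between the fingers and holder above 1 N and linear speed of holder below 0.02 m/s and value of joint each of flap_left, flap_right above 1.57 rad); the arm keeps its last pose, push and grip.
It fails at once if a vial on the shelf is shifted more than 20 mm or knocked over (distance of any of vial_b, vial_c, vial_d from where it was at the start of the episode above 0.02 m or angle between any of vial_b, vial_c, vial_d's own z axis and vertical above 0.5 rad).
It fails at once if the holder is rammed into the shelf with more than 60 N (contact force between holder and shelf above 60 N).
It also fails if it takes over 58 s, if anything falls off the work surface, if the arm or the gripper's body presses on something with over 40 N, if the wrist force passes 120 N, or if a joint passes its speed limit or range.

## Working session

There is one attempt and no reset: what is moved stays moved. The work goes in short steps, Python scripts to look and compute and a tool call to move; the robot and the scene stay as the last step left them, time stands still between calls to the robot, and variables do not carry over. Pictures are saved under pics/ and viewed, at most 10 in all, crops included, and the job is handed in when it is done.

Besides the shell and the picture viewer there is one more tool, called after "Emit:" as name(argument=value, ...), one argument or row to a line, values as JSON. carry_out: Moves the arm, as the interface text tells. Its arguments: {"type":"object","properties":{"rows":{"type":"array","items":{"type":"array","items":{"type":"array","items":{"type":"number"}}}},"grip":{"type":"number"},"grip_force":{"type":"number"}},"required":["rows"]}

```bash
mkdir -p pics; ls; cat > h.py <<'E'
import numpy as np, cv2
from workcell import bot
def save(f,n,crop=None,s=1):
    p=f["pixels"][:,:,::-1]
    if crop: p=p[crop[1]:crop[3],crop[0]:crop[2]]
    if s!=1: p=cv2.resize(p,None,fx=s,fy=s,interpolation=cv2.INTER_CUBIC)
    cv2.imwrite("pics/"+n,p)
def ray(f,uv):
    K=np.array(f["K"]);T=np.array(f["pose"])
    d=T[:3,:3]@np.linalg.inv(K)@np.array([uv[0],uv[1],1.]); return T[:3,3],d/np.linalg.norm(d)
def atz(f,uv,z):
    o,d=ray(f,uv); return o+d*(z-o[2])/d[2]
def tri(r):
    A=np.zeros((3,3));b=np.zeros(3)
    for o,d in r:
        M=np.eye(3)-np.outer(d,d);A+=M;b+=M@o
    p=np.linalg.solve(A,b); return p,[float(np.linalg.norm((np.eye(3)-np.outer(d,d))@(p-o))) for o,d in r]
def proj(f,P):
    K=np.array(f["K"]);T=np.array(f["pose"]);c=T[:3,:3].T@(np.asarray(P)-T[:3,3]);q=K@c;return q[:2]/q[2]
E
python3 - <<'E'
from h import *
np.set_printoptions(precision=4,suppress=True)
s=bot.observe();print(s["clock"],s["position"],s["tool_rot"],s["force"],s["grip_width"])
F={n:bot.grab_frame(n) for n in("side","top")}
for n in F:
    save(F[n],n+"0.png");print(n,np.array(F[n]["pose"]),np.array(F[n]["K"])[0])
for l in["carton","holder","shelf","lip","shoulder","flap_left_edge","flap_right_edge","vial_b"]:
    for n in F:
        print(l,n,[(np.round(d["position"],1).tolist(),round(d["conf"],2)) for d in bot.spot_point(F[n],l)][:4])
E
```

```text
pics
0.0 [ 0.276  -0.5604  0.2307] [-3.1404  0.      0.4577] [-0.5961 -0.1    -0.849 ] 0.08552621040193645
side [[ 0.9348 -0.1548  0.3196  0.2603]
 [-0.3547 -0.3634  0.8615 -0.9615]
 [-0.0172 -0.9187 -0.3946  0.4248]
 [ 0.      0.      0.      1.    ]] [381.7895   0.     315.9257]
top [[ 0.0097 -0.9939  0.1102  0.4368]
 [-0.9999 -0.0084  0.0116 -0.2321]
 [-0.0106 -0.1103 -0.9938  0.9471]
 [ 0.      0.      0.      1.    ]] [421.3795   0.     311.2212]
carton side [([303.2, 213.3], 0.84)]
carton top []
holder side [([225.8, 287.0], 0.84), ([234.1, 220.6], 0.83), ([412.9, 236.4], 0.59)]
holder top [([245.0, 282.5], 0.78), ([261.0, 202.1], 0.73), ([356.4, 126.3], 0.62), ([374.8, 311.8], 0.56)]
shelf side [([333.8, 262.2], 0.95), ([339.5, 217.0], 0.31)]
shelf top [([367.0, 216.5], 0.92)]
lip side [([295.4, 231.6], 0.92), ([302.0, 170.3], 0.39)]
lip top [([380.1, 255.4], 0.92)]
shoulder side [([238.3, 217.0], 0.9), ([210.6, 287.8], 0.86), ([409.6, 237.2], 0.59)]
shoulder top [([253.8, 276.0], 0.72), ([381.1, 330.6], 0.72), ([369.5, 136.0], 0.62), ([257.8, 212.5], 0.5)]
flap_left_edge side [([296.1, 165.6], 0.66), ([298.6, 230.1], 0.57)]
flap_left_edge top [([235.9, 196.5], 0.96)]
flap_right_edge side [([303.8, 171.0], 0.87)]
flap_right_edge top [([265.6, 199.2], 0.67), ([368.2, 216.8], 0.53)]
vial_b side [([355.7, 225.5], 0.88), ([328.0, 211.6], 0.62), ([340.8, 216.5], 0.57)]
vial_b top [([364.2, 194.2], 0.67), ([344.3, 202.7], 0.53), ([391.0, 195.4], 0.52)]
```

View pics/side0.png

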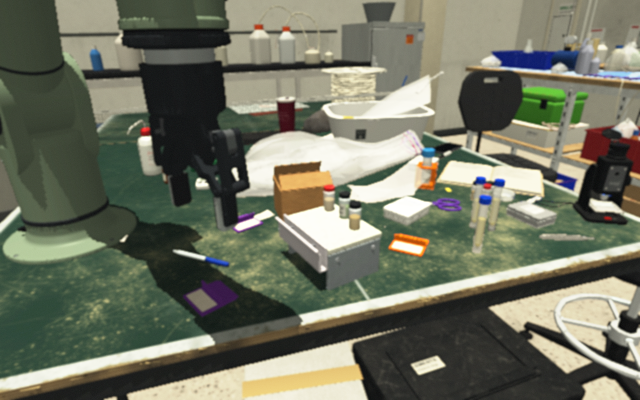

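View pics/top0.png

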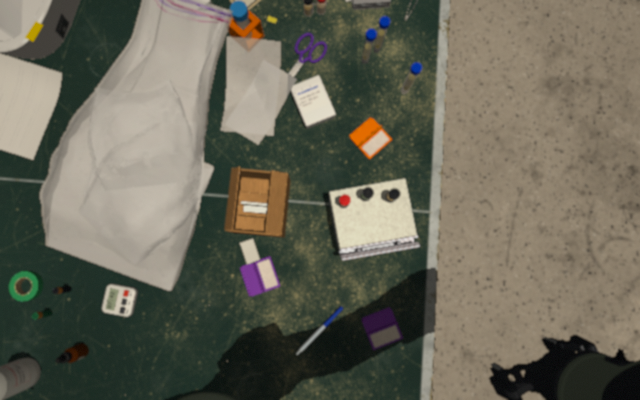

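The side view shows the carton at about (303,190) and the shelf at (335,240). The top view shows the carton at (257,202) with a white part inside at (254,208), and the shelf at (372,218). Holder candidates in the top view are the white one in the carton (254,208), purple at (260,277), purple at (381,328) and orange at (371,138). Only the white one fits: it is white and stands in the carton crib. I'll confirm it in an enlarged crop.

```bash
python3 - <<'E'
from h import *
np.set_printoptions(precision=4,suppress=True)
F={n:bot.grab_frame(n) for n in("side","top")}
a=cv2.resize(F["top"]["pixels"][155:270,215:425],None,fx=3.6,fy=3.6,interpolation=cv2.INTER_CUBIC)
cv2.imwrite("pics/topc.png",a[:,:,::-1])
for n,ls in (("top",["carton","holder","shelf","flap_left","flap_right","vial_b"]),("side",["carton","shelf"])):
  for l in ls:
    for d in bot.regions_of(F[n],l)[:4]:
      r=d["region"].astype(np.uint8); ys,xs=np.nonzero(r)
      if len(xs)<5: continue
      b=cv2.minAreaRect(np.c_[xs,ys].astype(np.float32))
      print(n,l,round(d["conf"],2),len(xs),cv2.boxPoints(b).round(1).tolist())
f=F["top"]
print("lip",tri([ray(F["side"],(295.4,231.6)),ray(f,(380.1,255.4))]), atz(f,(380.1,255.4),.091))
print("shelf origin",atz(f,(367,216.5),0),atz(F["side"],(333.8,262.2),0))
print("carton",atz(F["side"],(303.2,213.3),0))
E
```

```text
top carton 0.84 3618 [[224.0, 231.6999969482422], [231.1999969482422, 166.89999389648438], [291.79998779296875, 173.60000610351562], [284.6000061035156, 238.39999389648438]]
top carton 0.4 501 [[224.5, 228.89999389648438], [230.60000610351562, 168.3000030517578], [239.8000030517578, 169.1999969482422], [233.6999969482422, 229.8000030517578]]
top holder 0.89 1094 [[360.20001220703125, 318.5], [390.70001220703125, 306.29998779296875], [403.3999938964844, 338.0], [372.8999938964844, 350.20001220703125]]
top holder 0.83 986 [[347.3999938964844, 136.0], [371.20001220703125, 115.30000305175781], [392.6000061035156, 140.0], [368.70001220703125, 160.60000610351562]]
top holder 0.67 1016 [[239.1999969482422, 265.6000061035156], [269.5, 255.5], [279.8999938964844, 286.70001220703125], [249.60000610351562, 296.79998779296875]]
top holder 0.48 250 [[241.39999389648438, 211.39999389648438], [242.10000610351562, 201.3000030517578], [267.6000061035156, 203.3000030517578], [266.79998779296875, 213.39999389648438]]
top shelf 0.84 4936 [[326.79998779296875, 192.5], [404.8999938964844, 177.199996948242
[... 854 characters left out ...]
97.5], [393.5, 186.5], [401.0, 194.0], [390.0, 205.0]]
top vial_b 0.52 134 [[357.5, 195.5], [367.5, 185.5], [375.0, 193.0], [365.0, 203.0]]
side carton 0.83 2589 [[267.70001220703125, 165.89999389648438], [328.1000061035156, 156.60000610351562], [336.6000061035156, 211.8000030517578], [276.20001220703125, 221.10000610351562]]
side shelf 0.63 5334 [[272.8999938964844, 218.1999969482422], [361.6000061035156, 184.10000610351562], [392.70001220703125, 264.8999938964844], [304.0, 299.0]]
lip (array([ 0.4367, -0.3627,  0.092 ]), [0.0038813739380036613, 0.0038813739380037402]) [ 0.433  -0.3618  0.091 ]
shelf origin [ 0.5193 -0.3469  0.    ] [ 0.522  -0.3533  0.    ]
carton [ 0.5401 -0.1103  0.    ]
```

View pics/topc.png

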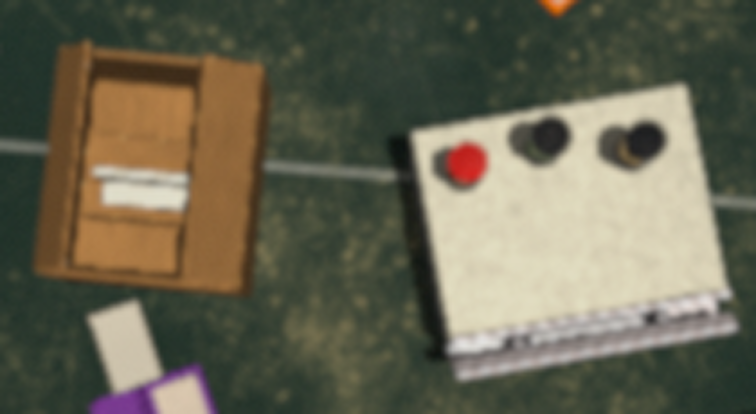

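The white holder stands in the carton, with its plate edge at about (141,178) in the crop and its shoulder on the robot's side at (145,195). The left flap is steeper than the right. Next I fit the poses.

```bash
cat > fit.py <<'E'
from h import *
from scipy.optimize import least_squares
np.set_printoptions(precision=4,suppress=True)
F={n:bot.grab_frame(n) for n in("side","top")}
f=F["top"]
c2=lambda x,y:np.array([x/3.6+215-.36,y/3.6+155-.36])
def tf(x,y,a,P): c,s=np.cos(a),np.sin(a); return np.array([x+c*P[0]-s*P[1],y+s*P[0]+c*P[1],P[2]])
# shelf: board corners
pts=[((60,80,.086*1e3),c2(411,130)),((60,-80,86),c2(685,84))]
lipL,lipR=c2(458,379),c2(739,327)
pts+=[((-81,80,91),lipL),((-81,-80,91),lipR)]
r=lambda p:np.concatenate([proj(f,tf(p[0],p[1],p[2],np.array(P)/1e3))-u for P,u in pts])
s=least_squares(r,[.519,-.348,.15]);print("shelf",s.x,s.fun)
L=tf(*s.x,(-.081,0,.091));print("lip",L,"side px",proj(F["side"],L))
# carton
tl=[(224,228.8),(230.7,167.2),(239.9,168.2),(233.3,229.8)]
tr=[(264.6,233.5),(271.4,170.6),(288.3,172.4),(281.5,235.2)]
def rc(p):
    x,y,a,l,q=p;o=[]
    e=lambda sx,sg,t,rr:tf(x,y,a,(sx*.063,sg*(.0565-rr*np.cos(t)),.092+rr*np.sin(t)))
    # left flap: outer=hinge, inner=edge
    for (sx,rr),u in zip([(-1,0),(1,0),(1,.04),(-1,.04)],tl): o.append(proj(f,e(sx,1,l,rr))-u)
    for (sx,rr),u in zip([(-1,.04),(1,.04),(1,0),(-1,0)],tr): o.append(proj(f,e(sx,-1,q,rr))-u)
    return np.concatenate(o)
s=least_squares(rc,[.54,-.11,-.1,.9,.7]);print("carton",s.x,s.fun.round(1))
x,y,a,l,q=s.x
for sg,t in((1,l),(-1,q)):
    P=tf(x,y,a,(0,sg*(.0565-.04*np.cos(t)),.092+.04*np.sin(t)));print("edge",P,proj(F["side"],P),proj(f,P))
print("plate top",atz(f,c2(141,180),.075),"ends",atz(f,c2(93,173),.075),atz(f,c2(188,180),.075))
print("carton side rim corners",[proj(F["side"],tf(x,y,a,(sx*.065,-.058,z))).round(0).tolist() for sx in(-1,1) for z in(0,.092)])
E
python3 fit.py
```

```text
shelf [ 0.5187 -0.3481  0.1868] [ 0.1591  0.7881  0.227  -0.0591 -0.1592 -0.5368 -0.2166 -0.1623]
lip [ 0.4391 -0.3632  0.091 ] side px [294.6322 232.1543]
carton [ 0.5402 -0.1091 -0.0845  0.96    0.7707] [ 1.1  0.7  1.5  1.6  0.5 -1.6 -0.1 -0.1  0.  -0.7 -0.1 -0.7 -1.7  1.4
 -1.2 -0.5]
edge [ 0.543  -0.0756  0.1248] [298.3513 163.4239] [236.8034 197.8992]
edge [ 0.5378 -0.1368  0.1199] [304.3792 172.8361] [268.0009 201.067 ]
plate top [ 0.5355 -0.1021  0.075 ] ends [ 0.5394 -0.0741  0.075 ] [ 0.5358 -0.1294  0.075 ]
carton side rim corners [[283.0, 226.0], [281.0, 191.0], [334.0, 219.0], [334.0, 185.0]]
```

Emit:
carry_out(
  rows=[
    [[0.029,-0.019,0,-5],[0.058,-0.039,0,-10],[0.088,-0.058,0,-15],[0.117,-0.078,0,-20],[0.146,-0.097,0,-25],[0.175,-0.117,0,-30],[0.205,-0.136,0,-35],[0.234,-0.155,0,-40],[0.263,-0.175,0,-45],[0.292,-0.194,0,-50],[0.321,-0.214,0,-55],[0.35,-0.233,0,-58.9]],
  ],
  grip=0,
)

```text
clock: 2.5
position: [0.4878, -0.1954, 0.2315]
tool_rot: [3.141, 0.0, 1.49]
force: [0.3, -0.1, -0.4]
grip_width: -0.0
finger_force: 0.0
```

Emit:
carry_out(
  rows=[
    [[0.025,0.012,0,0],[0.05,0.024,0,0],[0.075,0.036,0,0],[0.0945,0.045,0.01,0],[0.0945,0.045,0.04,0],[0.0945,0.045,0.07,0],[0.0945,0.045,0.1,0],[0.0945,0.045,0.12,0],[0.0945,0.045,0.131,0],[0.0945,0.045,0.131,0]],
  ],
)

```text
clock: 3.33
position: [0.5391, -0.1064, 0.0985]
tool_rot: [-3.139, -0.0, 1.486]
force: [-1.6, -0.3, 0.3]
grip_width: 0.0001
finger_force: 0.0
```

```bash
python3 - <<'E'
from h import *
F=bot.grab_frame("side");save(F,"s1.png",(220,110,400,260),4)
E
```

```text
(no output)
```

View pics/s1.png

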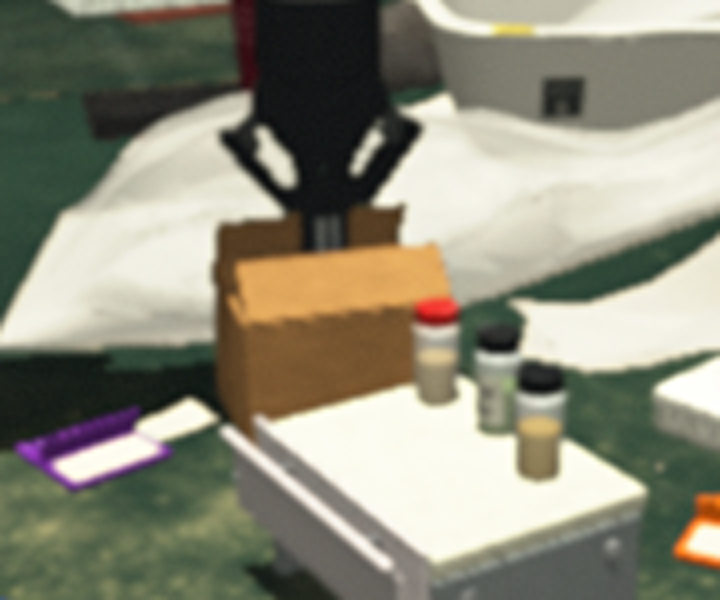

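Emit:
carry_out(
  rows=[
    [[0.014,0,-0.002,0],[0.021,0,-0.005,0],[0.028,0,-0.01,0],[0.034,0,-0.013,0],[0.041,0,-0.016,0],[0.049,0,-0.018,0],[0.057,0,-0.018,0],[0.064,0,-0.018,0],[0.067,0,-0.018,0],[0.04,0,-0.018,0],[0.01,0,-0.01,0],[-0.008,0,0,0]],
  ],
)

```text
clock: 4.38
position: [0.5394, -0.1171, 0.1004]
tool_rot: [3.141, 0.001, 1.485]
force: [1.3, -0.9, -0.7]
grip_width: 0.0003
finger_force: 0.0
```

Emit:
carry_out(
  rows=[
    [[-0.008,0,0,0],[-0.013,0,-0.003,0],[-0.019,0,-0.007,0],[-0.026,0,-0.011,0],[-0.033,0,-0.014,0],[-0.041,0,-0.017,0],[-0.049,0,-0.018,0],[-0.057,0,-0.018,0],[-0.065,0,-0.018,0],[-0.065,0,-0.018,0],[-0.035,0,-0.04,0],[0.0,0,-0.08,0]],
  ],
)

```text
clock: 5.38
position: [0.5371, -0.1222, 0.1699]
tool_rot: [-3.137, -0.001, 1.483]
force: [1.5, 0.4, 0.7]
grip_width: 0.0004
finger_force: 0.0
```

```bash
python3 - <<'E'
from h import *
F={n:bot.grab_frame(n) for n in("side","top")}
s=bot.observe();print(s["clock"],s["position"],s["tool_rot"])
p=[cv2.resize(F["side"]["pixels"][130:240,240:370],None,fx=3,fy=3,interpolation=2),cv2.resize(F["top"]["pixels"][150:260,205:320],None,fx=3,fy=3,interpolation=2)]
cv2.imwrite("pics/s2.png",np.hstack(p)[:,:,::-1])
for l in["flap_left_edge","flap_right_edge","holder"]:
    for n in F: print(l,n,[(np.round(d["position"],1).tolist(),round(d["conf"],2)) for d in bot.spot_point(F[n],l)][:4])
E
```

```text
5.4833 [ 0.54115592 -0.11776807  0.17546311] [ 3.13599264e+00 -1.38717192e-03  1.49060505e+00]
flap_left_edge side [([291.2, 160.8], 0.92), ([302.7, 214.2], 0.45)]
flap_left_edge top []
flap_right_edge side [([312.3, 176.8], 0.7)]
flap_right_edge top []
holder side [([228.9, 284.0], 0.95), ([232.8, 217.4], 0.79), ([411.9, 233.8], 0.65)]
holder top [([374.4, 309.5], 0.87), ([262.7, 202.7], 0.62), ([242.2, 277.0], 0.58), ([358.1, 126.1], 0.56)]
```

View pics/s2.png

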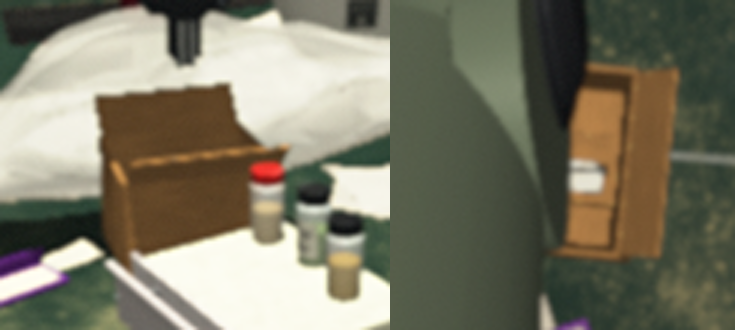

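Both flaps are folded back: the left edge is at about (291,161) and the right at (312,177) in the side view. I'll check the angles and refine the holder pose from the first top picture.

```bash
python3 - <<'E'
from fit import *
for sg in(1,-1):
  for t in(1.6,1.9,2.2,2.5): print(sg,t,proj(F["side"],tf(x,y,a,(0,sg*(.0565-.04*np.cos(t)),.092+.04*np.sin(t)))).round(1))
im=cv2.imread("pics/top0.png");g=im.min(2)
print(g[198:218,238:272])
for zc,P in [("plate top front L",(-.0025,.035,.075)),("ptfR",(-.0025,-.035,.075)),("ptbL",(.0025,.035,.075)),("ptbR",(.0025,-.035,.075)),("shL",(-.0165,.035,.038)),("shR",(-.0165,-.035,.038))]:
  print(zc,proj(f,tf(x,y,a,P)).round(1))
E
```

```text
shelf [ 0.5187 -0.3481  0.1868] [ 0.1591  0.7881  0.227  -0.0591 -0.1592 -0.5368 -0.2166 -0.1623]
lip [ 0.4391 -0.3632  0.091 ] side px [294.6322 232.1543]
carton [ 0.5402 -0.1091 -0.0845  0.96    0.7707] [ 1.1  0.7  1.5  1.6  0.5 -1.6 -0.1 -0.1  0.  -0.7 -0.1 -0.7 -1.7  1.4
 -1.2 -0.5]
edge [ 0.543  -0.0756  0.1248] [298.3513 163.4239] [236.8034 197.8992]
edge [ 0.5378 -0.1368  0.1199] [304.3792 172.8361] [268.0009 201.067 ]
plate top [ 0.5355 -0.1021  0.075 ] ends [ 0.5394 -0.0741  0.075 ] [ 0.5358 -0.1294  0.075 ]
carton side rim corners [[283.0, 226.0], [281.0, 191.0], [334.0, 219.0], [334.0, 185.0]]
1 1.6 [296.1 158. ]
1 1.9 [295.1 157.6]
1 2.2 [294.3 158.4]
1 2.5 [293.7 160.6]
-1 1.6 [307.4 172. ]
-1 1.9 [308.7 174.4]
-1 2.2 [310.  178.2]
-1 2.5 [311.1 182.9]
[[ 52  67  71  69  69  69  68  68  69  69  67  68  67  67  67  66  66  67
   67  66  66  67  66  66  65  65  66  65  62  55  50  56  58  58]
 [ 49  64  69  71  71  71  72  72  71  69  68  68  67  66  67  65  67  65
   66  64  65  66  65  66  64  65  65  64  58  50  49  58  59  57]
 [ 49  66  76  89  98 100 100  99  94  88 
[... 1921 characters left out ...]
8  58  58]
 [ 60  59  58  58  60  59  61  63  65  66  65  63  64  64  66  67  68  70
   70  70  70  70  70  71  77  82  84  74  59  56  57  57  57  57]
 [ 60  58  56  54  55  57  57  57  62  60  58  58  57  56  56  58  59  59
   63  65  65  64  64  63  64  65  64  57  53  55  57  56  56  58]
 [ 66  64  63  62  61  60  59  59  58  57  58  56  55  54  53  53  55  54
   57  59  59  57  58  57  56  58  56  52  49  55  57  56  59  59]
 [ 71  70  68  70  69  67  66  66  65  66  67  65  64  61  61  58  57  56
   57  58  57  57  56  53  53  53  49  44  46  54  57  56  57  56]]
plate top front L [240.4 202.1]
ptfR [273.7 205.2]
ptbL [240.7 199.7]
ptbR [274.  202.8]
shL [242.7 210.5]
shR [274.7 213.5]
```

Emit:
carry_out(
  rows=[
    [[0.007,-0.002,0.01,1],[0.009,-0.004,0.03,1],[0.009,-0.004,0.045,1],[0.009,-0.004,0.045,1],[0.009,-0.004,0.045,1],[0.009,-0.004,0.045,1],[0.009,-0.004,0.045,1]],
  ],
  grip=0.04,
)

```text
clock: 6.47
position: [0.536, -0.1131, 0.1275]
tool_rot: [3.14, 0.0, 1.468]
force: [0.0, -0.1, -0.2]
grip_width: 0.0398
finger_force: 0.0
```

```bash
python3 - <<'E'
from h import *
s=bot.observe();print(s["clock"],s["position"],s["tool_rot"],s["grip_width"])
f=bot.grab_frame("top");s=bot.observe();print(s["clock"],s["position"],s["tool_rot"],s["force"])
E
```

```text
6.4667 [ 0.53601261 -0.11307155  0.1275084 ] [3.14041144e+00 9.53374148e-05 1.46796486e+00] 0.03981850600891862
6.5167 [ 0.53599478 -0.11305139  0.12751054] [3.14031883e+00 1.01910811e-04 1.46793943e+00] [-0.93991395 -0.4221049   0.10435991]
```

Emit:
carry_out(
  rows=[
    [[0.004,0.0015,0,0],[0.004,0.0015,0.02,0],[0.004,0.0015,0.04,0],[0.004,0.0015,0.055,0],[0.004,0.0015,0.065,0],[0.004,0.0015,0.073,0],[0.004,0.0015,0.079,0],[0.004,0.0015,0.083,0],[0.004,0.0015,0.083,0],[0.004,0.0015,0.083,0]],
  ],
)

```text
clock: 7.35
position: [0.5376, -0.109, 0.044]
tool_rot: [3.141, 0.0, 1.468]
force: [0.3, 0.4, 0.9]
grip_width: 0.0401
finger_force: 0.0
```

Emit:
carry_out(
  rows=[
    [[0,0,0,0],[0,0,0,0],[0,0,0,0],[0,0,0,0],[0,0,0,0],[0,0,0,0],[0,0,0,0],[0,0,0,0]],
  ],
  grip=0,
  grip_force=60,
)

```text
clock: 8.02
position: [0.5392, -0.1091, 0.0444]
tool_rot: [3.138, -0.0, 1.469]
force: [7.0, -1.6, -0.3]
grip_width: 0.0044
finger_force: 58.6
```

Emit:
carry_out(
  rows=[
    [[0,0.002,0,0],[0,0.003,-0.002,0],[0,0.003,-0.01,0],[0,0.003,-0.025,0],[0,0.003,-0.045,0],[0,0.003,-0.07,0],[0,0.003,-0.095,0],[0,0.003,-0.12,0],[0,0.003,-0.14,0],[0,0.003,-0.15,0],[0,0.003,-0.15,0],[0,0.003,-0.15,0]],
  ],
)

```text
clock: 9.02
position: [0.5402, -0.1094, 0.1935]
tool_rot: [3.142, 0.0, 1.468]
force: [-0.8, -0.4, -0.7]
grip_width: 0.0038
finger_force: 58.9
```

```bash
python3 - <<'E'
from h import *
s=bot.observe();print(s["clock"],s["position"],s["tool_rot"],s["force"],s["finger_force"])
F={n:bot.grab_frame(n) for n in("side","top")}
s=bot.observe();p,ps=s["position"],s["tool_rot"][2];print(p,ps)
save(F["side"],"s3.png",(230,60,400,190),4)
for l in["holder","shoulder"]:
    for n in F: print(l,n,[(np.round(d["position"],1).tolist(),round(d["conf"],2)) for d in bot.spot_point(F[n],l)][:4])
hx=np.array([np.sin(ps),-np.cos(ps),0])
h=p+[0,0,-.041];print("pred holder",proj(F["side"],h),"shoulder",proj(F["side"],h-.0125*hx+[0,0,.032]))
E
```

```text
9.0167 [ 0.54018099 -0.10942127  0.19351022] [3.14151907e+00 1.94276398e-04 1.46811242e+00] [-0.81211399 -0.38754915 -0.69179931] 58.861010670661926
[ 0.53977532 -0.10926162  0.19250726] 1.4683502098955985
holder side [([411.9, 234.3], 0.98), ([237.5, 219.7], 0.89), ([303.7, 158.7], 0.73), ([226.9, 287.9], 0.68)]
holder top [([362.3, 125.7], 0.83), ([372.8, 309.2], 0.77), ([245.0, 282.7], 0.69), ([250.4, 195.0], 0.48)]
shoulder side [([212.0, 287.4], 0.74), ([407.4, 239.5], 0.7), ([240.6, 217.4], 0.62), ([296.9, 146.3], 0.55)]
shoulder top [([253.0, 276.9], 0.93), ([368.1, 135.2], 0.89), ([382.4, 328.9], 0.83), ([246.8, 200.3], 0.55)]
pred holder [301.05510134 157.02720491] shoulder [295.53886831 144.67442021]
```

View pics/s3.png

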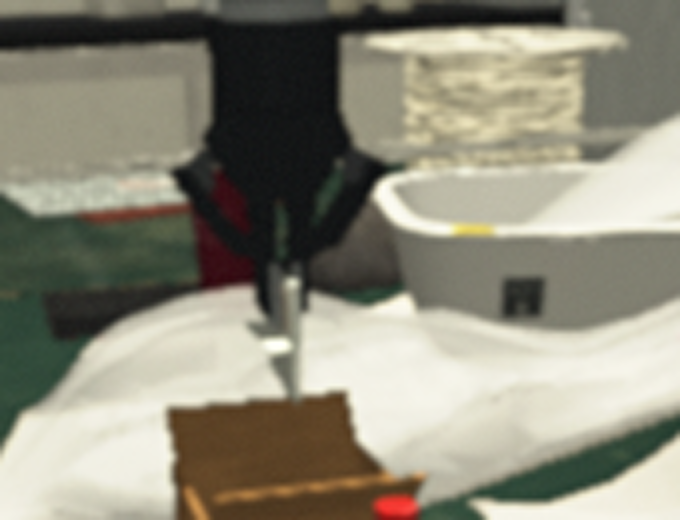

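The side crop shows the holder upright in the fingers with its shoulder toward the robot at about (275,345). Before descending I'll refine the slot line.

```bash
python3 - <<'E'
import cv2,numpy as np
t=cv2.imread("pics/top0.png")[228:264,330:424];s=cv2.imread("pics/side0.png")[205:290,270:335]
a=cv2.resize(t,None,fx=8,fy=8,interpolation=cv2.INTER_CUBIC)
b=cv2.resize(s,None,fx=3.5,fy=3.5,interpolation=cv2.INTER_CUBIC)
c=np.zeros((a.shape[0]+b.shape[0],a.shape[1],3),np.uint8);c[:a.shape[0]]=a;c[a.shape[0]:,:b.shape[1]]=b
cv2.imwrite("pics/slot.png",c);print(c.shape)
E
```

```text
(586, 752, 3)
```

View pics/slot.png

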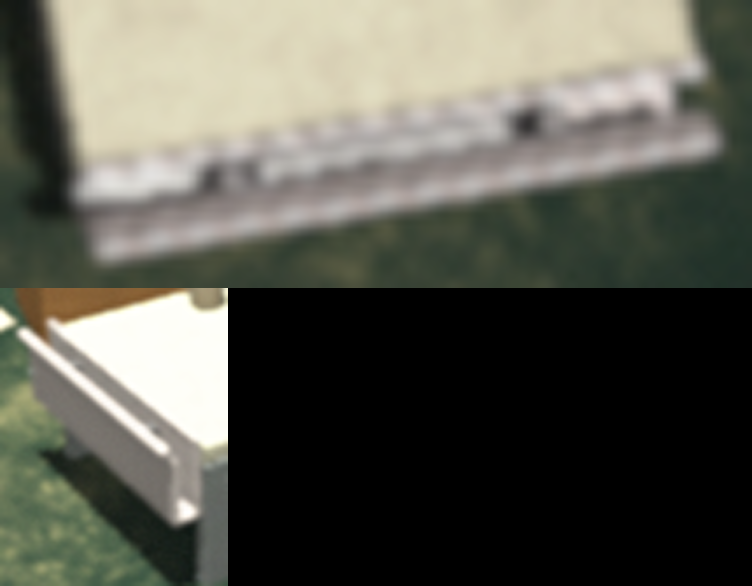

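```bash
sed -i 's/^pts=.*/c8=lambda x,y:np.array([x\/8+330-.44,y\/8+228-.44])\npts=[((60,80,86),c2(411,130)),((60,-80,86),c2(685,84)),((-60,80,86),c8(72,165)),((-60,-80,86),c8(692,62))]/; s/^lipL,lipR.*/lipL,lipR=c8(98,262),c8(720,155)/; s/(-81,80,91)/(-82,80,91)/; s/(-81,-80,91)/(-82,-80,91)/' fit.py
sed -i '/^# carton/,$d' fit.py
cat >> fit.py <<'E'
print(proj(f,L),"slot stop mid in crop",[(proj(f,tf(*s.x,(-.0685,yy,.081)))-[330,228]+.44)*8 for yy in(-.0385,0,.0385)])
S=s.x
H=tf(*S,(-.0685,0,0));print("holder target xy",H)
E
python3 fit.py
```

```text
shelf [ 0.5187 -0.3475  0.178 ] [ 0.0335  0.4139  0.2271  0.2278  0.4502  0.6068  0.42    0.2302 -0.7536
 -0.7199 -0.3623 -0.7284]
lip [ 0.439  -0.3618  0.091 ] side px [294.3381 231.8471]
[380.0648 252.4012] slot stop mid in crop [array([537.3848, 124.8328]), array([389.0084, 150.2257]), array([240.5245, 175.6369])]
holder target xy [ 0.4513 -0.3596  0.    ]
```

Emit:
carry_out(
  rows=[
    [[-0.008,-0.004,-0.01,0],[-0.028,-0.012,-0.01,-2],[-0.055,-0.02,-0.01,-4],[-0.085,-0.028,-0.01,-6],[-0.115,-0.035,-0.01,-8],[-0.145,-0.041,-0.01,-10],[-0.175,-0.047,-0.01,-12],[-0.205,-0.053,-0.01,-14],[-0.23,-0.058,-0.01,-16],[-0.247,-0.061,-0.01,-16.1],[-0.256,-0.0624,-0.01,-16.1],[-0.2575,-0.0624,-0.01,-16.1]],
  ],
)

```text
clock: 10.42
position: [0.4509, -0.3609, 0.204]
tool_rot: [-3.141, 0.0, 1.746]
force: [-0.5, 0.7, -0.8]
grip_width: 0.004
finger_force: 58.8
```

Emit:
carry_out(
  rows=[
    [[0,0,0.005,0],[0,0,0.015,0],[0,0,0.025,0],[0,0,0.035,0],[0,0,0.042,0],[0,0,0.047,0],[0,0,0.047,0],[0,0,0.047,0],[0,0,0.047,0]],
  ],
)

```text
clock: 11.17
position: [0.4522, -0.3591, 0.1569]
tool_rot: [3.141, 0.0, 1.749]
force: [0.8, 0.2, -0.2]
grip_width: 0.0041
finger_force: 58.8
```

```bash
python3 - <<'E'
from h import *
s=bot.observe();print(s["clock"],s["position"],s["tool_rot"],s["force"],s["grip_width"],s["finger_force"])
p,ps=s["position"],s["tool_rot"][2]
F={n:bot.grab_frame(n) for n in("side","top")}
a=cv2.resize(F["side"]["pixels"][170:290,255:375],None,fx=4,fy=4,interpolation=2)
b=cv2.resize(F["top"]["pixels"][200:275,330:425],None,fx=3.3,fy=3.3,interpolation=2)
c=np.zeros((480,800,3),np.uint8);c[:,:480]=a;c[:b.shape[0],480:480+b.shape[1]]=b;cv2.imwrite("pics/s4.png",c[:,:,::-1])
hx=np.array([np.sin(ps),-np.cos(ps),0]);h=p+[0,0,-.0412]
print("pred",proj(F["side"],h),proj(F["side"],h-.0125*hx+[0,0,.032]))
for l in["holder","shoulder","lip"]:
    print(l,[(np.round(d["position"],1).tolist(),round(d["conf"],2)) for d in bot.spot_point(F["side"],l)][:4])
E
```

```text
11.1667 [ 0.45219188 -0.35911567  0.15692896] [3.14131314e+00 2.52219189e-04 1.74935197e+00] [ 0.78550346  0.22012919 -0.16707632] 0.004134248800525678 58.76320481300354
pred [300.20341123 218.00120655] [293.48955181 203.61947032]
holder [([411.6, 234.6], 0.96), ([328.5, 210.4], 0.69), ([235.1, 220.1], 0.65), ([226.9, 288.0], 0.61)]
shoulder [([240.8, 215.9], 0.86), ([297.6, 201.9], 0.71), ([407.9, 240.1], 0.71), ([210.7, 287.1], 0.7)]
lip [([297.2, 231.0], 0.74)]
```

View pics/s4.png

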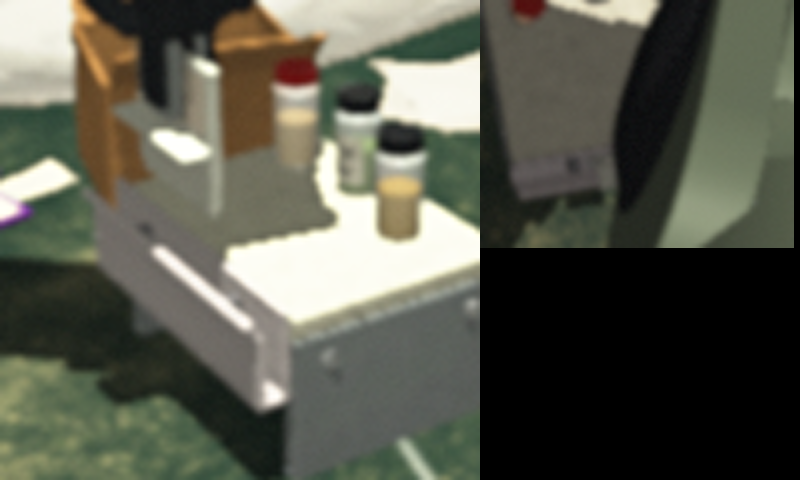

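The crop shows the holder level and parallel above the slot, with its near foot corner at about (215,213) in the crop. I'll check that against the prediction.

```bash
python3 - <<'E'
from h import *
F=bot.grab_frame("side");s=bot.observe();p,ps=s["position"],s["tool_rot"][2]
hx=np.array([np.sin(ps),-np.cos(ps),0]);hy=np.array([-hx[1],hx[0],0]);h=p+[0,0,-.0412]
for q in[(0,-.035,0),(-.0025,-.035,.072),(.0025,-.035,.072)]:
    u=proj(F,h+hx*q[0]+hy*q[1]+np.array([0,0,q[2]]));print(q,(u-[255,170])*4)
# local slope: px per mm
for d in(hx,hy,[0,0,1]): print((proj(F,h+np.array(d)*.01)-proj(F,h))*4/10)
E
```

```text
(0, -0.035, 0) [218.75373135 221.50712215]
(-0.0025, -0.035, 0.072) [209.59593062  71.0323207 ]
(0.0025, -0.035, 0.072) [219.83020595  68.63363551]
[ 1.89346584 -0.51938862]
[-1.03706776 -0.79582474]
[-0.07340487 -1.96583509]
```

Emit:
carry_out(
  rows=[
    [[0,0,0.008,0],[0,0,0.016,0],[0,0,0.021,0],[0,0,0.024,0],[0,0,0.027,0],[0,0,0.03,0],[0,0,0.033,0],[0,0,0.036,0],[0,0,0.036,0],[0,0,0.036,0]],
  ],
)

```text
clock: 12.3
position: [0.452, -0.359, 0.1206]
tool_rot: [-3.142, -0.0, 1.749]
force: [-0.5, -0.2, -0.4]
grip_width: 0.0039
finger_force: 58.8
```

Emit:
carry_out(
  rows=[
    [[0,0,0.003,0],[0,0,0.005,0],[0,0,0.007,0],[0,0,0.009,0],[0,0,0.011,0],[0,0,0.012,0],[0,0,0.012,0],[0,0,0.012,0]],
  ],
)

```text
clock: 12.97
position: [0.452, -0.3591, 0.1086]
tool_rot: [-3.142, -0.0, 1.749]
force: [0.1, 0.4, -0.3]
grip_width: 0.004
finger_force: 58.8
```

Emit:
carry_out(
  rows=[
    [[0,0,0.002,0],[0,0,0.003,0],[0,0,0.004,0],[0,0,0.005,0],[0,0,0.006,0],[0,0,0.007,0],[0,0,0.008,0],[0,0,0.008,0],[0,0,0.008,0],[0,0,0.008,0]],
  ],
)

```text
clock: 13.8
position: [0.4521, -0.3592, 0.1008]
tool_rot: [3.141, 0.0, 1.749]
force: [-0.2, -0.6, 5.7]
grip_width: 0.0037
finger_force: 59.8
```

Emit:
carry_out(
  rows=[
    [[0,0,0.0005,0],[0,0,0.001,0],[0,0,0.0015,0],[0,0,0.002,0],[0,0,0.002,0],[0,0,0.002,0],[0,0,0.002,0]],
  ],
)

```text
clock: 14.38
position: [0.4525, -0.3592, 0.0999]
tool_rot: [3.141, 0.001, 1.749]
force: [-5.1, 4.2, 25.0]
grip_width: 0.0043
finger_force: 63.2
```

Emit:
carry_out(
  rows=[
    [[0,0,-0.0005,0],[0,0,-0.0005,0],[0,0,-0.0005,0],[0,0,-0.0005,0],[0,0,-0.0005,0],[0,0,-0.0005,0]],
  ],
)

```text
clock: 14.88
position: [0.4524, -0.3592, 0.1]
tool_rot: [3.141, 0.001, 1.749]
force: [-2.7, 1.8, 17.3]
grip_width: 0.0043
finger_force: 61.9
```

```bash
python3 - <<'E'
from h import *
F=bot.grab_frame("side");s=bot.observe();print(s["clock"],s["position"],s["tool_rot"],s["force"],s["finger_force"],s["grip_width"])
save(F,"s5.png",(255,150,375,280),4.5)
for l in["shoulder","lip","flap_left_edge","flap_right_edge"]:
    print(l,[(np.round(d["position"],1).tolist(),round(d["conf"],2)) for d in bot.spot_point(F,l)][:4])
E
```

```text
14.9333 [ 0.45240823 -0.35915818  0.09997417] [3.14090759e+00 8.01753104e-04 1.74936828e+00] [-2.94795749  2.11809309 18.34255878] 61.8985641002655 0.004331525427341979
shoulder [([212.6, 287.3], 0.98), ([410.1, 237.5], 0.88), ([295.0, 231.8], 0.73), ([242.6, 217.7], 0.61)]
lip [([296.9, 233.3], 0.76)]
flap_left_edge []
flap_right_edge [([342.2, 212.9], 0.51), ([293.7, 231.1], 0.21)]
```

View pics/s5.png

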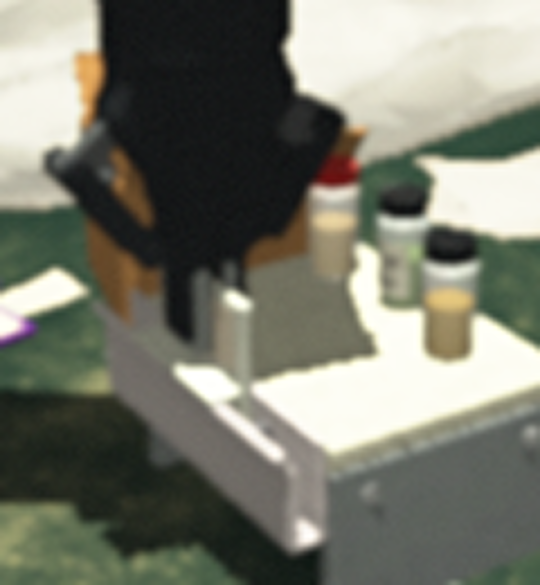

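The shoulder sits on the rim near (295,232), the hard stop was felt at the expected height (18 N now), the vials are untouched, and the flaps are still back. Handing in.

```bash
python3 -c "
from workcell import bot
print(bot.job_done())"
```

```text
the job is handed in; nothing more can be done
None
```

I handed the job in at about 15 s on the clock, with no verdict returned: both flaps are folded back, and the holder is pressed home behind the lip, card side out, still gripped and held down with about 18 N; the vials look untouched.

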